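# Wake and reset the photogate timer

### The arm

A 6-joint arm with a two-finger parallel gripper is mounted at the origin on the work surface. World frame = base frame: x ahead of the robot, y to its left, z up, the work surface at z = 0. Lengths are in m, angles in rad, forces in N, time in s.
With the tool pointing down it reaches from about 0.35 to 0.775 m from the base axis. Payload 5.5 kg.
Tool frame: the origin (TCP) lies at the very end of the fingers, on their centre line; the grasp point (between the pads) lies 19 mm behind it; z points along the fingers, y is the line along which they close (so a half turn about z gives the same grasp; the last joint's range is limited). The gripper opens to 85 mm and grips with 20 to 120 N. Pads are 22 mm wide; open, the fingers measure 114 mm over their backs; the gripper's body (76 mm by 85 mm) begins 54 mm behind the grasp point. The pads swing forward as they close: fully open they stand 13 mm farther back than shut.
Start: joints at [1.121, 0.313, 0.046, 1.304, 0, 1.431], TCP at [0.175, 0.548, 0.231] pointing down, gripper open.
Joint ranges: [-2.76, 2.76], [-0.86, 1.69], [-1.03, 1.26], [-2.2, 2.34], [-1.47, 1.5], [-3.14, 3.14]. Speed limits (rad/s): [2.57, 2.57, 3.14, 3.14, 3.14, 3.14].

### API

Orientations are given as a unit quaternion [x, y, z, w].
In Python, from station import arm, camrig, order, read_state gives the robot as it stands (arm), with the cameras (camrig), the readings as plain functions and the job (order).
- The arm moves only by the tool move_tool, called as name(argument=value, ...) on one line, values as JSON. Schema: {"type":"object","properties":{"segments":{"type":"array","items":{"type":"array","items":{"type":"array","items":{"type":"number"},"minItems":5,"maxItems":5},"minItems":1,"maxItems":10},"minItems":1,"maxItems":1},"only":{"type":"string"},"quiet":{"type":"boolean"},"lines":{"type":"string"}},"required":["segments"],"additionalProperties":false}. segments is a list that holds a single list of rows (three levels of brackets), with 1 to 10 rows, each of 5 numbers: dx, dy, dz in shares of 0.75 m (1.0 is 0.75 m), then a turn about the tool's z in shares of pi rad (1.0 is pi rad), then the finger opening in m; each row shifts and turns the commanded pose from where the row before left it, along the tool's axes as they then stand; what a row does not reach is not made up. A row lasts 1/10 s, in which the tool goes at most 0.05 m and 0.15 rad, less where a joint would pass 70% of its speed; a pose out of reach is approached as far as the arm can. The fingers move at their own pace and stop on an object; the grip force is fixed at half the most. Time passes only in rows, so rows that do not move let the fingers close. The tool returns the time, the measured TCP pose, the force, the opening and the grip force at its end. only (a regular expression) keeps the lines of the reply that match it, lines (a string "A,B") keeps lines A to B, and quiet returns only ok. A shift or turn number past 1, either way, is cut back to 1. Input that does not fit is refused with a message, and nothing moves.
- read_state(): the state, without advancing time (a new reading comes with each control period).
- camrig.grab_frame(name): name is "side" or "top"; returns (picture, depth): 480x640x3 uint8, blue, green, red; 480x640 float32, m along the optical axis (not along the pixel's ray), 0 where there is no reading.
- camrig.camera_model(name): a dict with "K" (3x3 intrinsics, pixels), "k1" (the pictures are not rectified: a ray, as slopes to the right and down, at radius r is drawn at 1 + k1 r^2 times it, then the intrinsics apply), "view" (4x4, takes a point from world to camera coordinates). Camera axes: x right, y up, looking along -z (the intrinsics and any distortion apply to the point x, -y, -z); pixel columns grow to the right and rows downward; lengths in m; the calibration is good to about 2 mm. A picture is of the moment at which its call begins. camera_model takes no time and is no camera call.
- order.job_done(): hands the job in; it is judged then, once.
The state is a dict: "clock": time; "joints": joint angles; "qvel": joint speeds; "joint_torque": joint torques, N m; "ee_pos": TCP position; "eef_rot": TCP orientation; "wrist_force": force on the tool from outside, world axes, zero at the start; "ft_torque": the same for the moment, N m; "gripper_width": finger opening in m; "grasp_force": force on a finger pad.
Only numpy, scipy, OpenCV 4.12 (cv2) and the standard library are available. Lean on these libraries where they do the work, as an engineer would, in place of code of your own. Each camera call takes 0.05 s, during which the arm holds its last target. There are 200 camera calls.

### The job

Press the photogate timer's green button fully down and let it come back up to wake the timer; then take the stylus from its wooden stand, reach its thin tip down through the red-ringed hole in the timer's top and hold the sunken reset button fully down. Finish while holding: the stylus still gripped and upright, its tip keeping the reset button down, the green button up. Leave the mousetrap car, the marker and the scissors where they are.

Things in the scene. Friction and masses are not known exactly. Their poses are not given: they have to be found in the camera images.
- timer: White photogate timer box with a blue stripe, fixed, 120 (x) by 200 (y) by 45 mm high, yaw within 25 degrees. Origin at the centre of its underside, z up. On its flat top: a display (3 mm high, for looks, x 0 to 50, y -35 to 50 mm), the green button at x -20, y -65 mm and the red-ringed reset hole at x -20, y +65 mm.
- start_top (a point): Centre of the top of the timer's round green push button (26 mm across, in a black collar 42 mm across and 12 mm high). It stands 63 mm above the bench, 18 mm above the timer's top, and moves down with the button. Springs back up; about 1.5 N starts it moving, 5 N holds it fully down, at a hard stop.
- start (a joint): Travel of the green button: 0 up, 0.006 m fully down.
- reset_hole (a point): Centre of the mouth of the upright round reset hole, in the plane of the timer's top, 45 mm above the bench; same axes as the timer. The hole is 14 mm across and 26 mm deep, circled by a flat red ring 23 mm across. The reset button fills its bottom.
- reset_top (a point): Centre of the top face of the red reset button inside the hole (11 mm across), 12 mm below the hole's mouth when up and 17 mm below when fully down; the point moves with the button. It springs back up; about 2 N starts it moving and 5 N holds it fully down, at a hard stop.
- reset (a joint): Travel of the recessed reset button: 0 up, 0.005 m fully down.
- stand: Light wooden block, fixed to the bench, 64 by 64 by 55 mm high, with an upright hole 9 mm across and 50 mm deep in the middle of its top. Origin at the centre of its underside. It stands to the left or to the right of the timer.
- stylus: Stylus, 50 to 85 g, 120 mm long, upright in the stand at first. Steel shaft 6 mm across up to 46 mm above the tip, black collar 20 mm across from 46 to 50 mm, round orange handle 16 mm across up to 120 mm. Origin at the tip, z along it towards the handle. In the stand the collar rests on the block: tip 9 mm, handle top 129 mm above the bench.
- stylus_tip (a point): The tip (lower end) of the stylus, on its axis.
- stylus_grip (a point): A good place to grip the stylus: on its axis, 87 mm above the tip, in the middle part of the orange handle.
- car: Bystander: loose mousetrap car, plywood deck with four white disc wheels 68 mm across, 192 by 120 by 68 mm high. Origin on the bench under its centre, x along its length. On the other side of the timer from the stand.
- marker: Bystander: loose marker with a white barrel and green cap, 140 mm long (its y), 15 mm thick, lying on the bench beyond the timer. Origin on the bench under its middle.
- scissors: Bystander: loose scissors with blue handles, about 160 mm long (its y), 8 mm thick, lying on the bench beyond the timer. Origin on the bench by the pivot.

How it is judged:
By the outcome, as a careful person would: the job done as asked, in the order asked, and still so for the second after the job is handed in, while the arm keeps its last pose, push and grip.
It also fails if it takes over 59 s, if anything falls off the work surface, if the arm or the gripper's body presses on something with over 40 N, if the wrist force passes 120 N, or if a joint passes its speed limit or range.

## Working session

There is one attempt and no reset: what is moved stays moved. The work goes in short steps, Python scripts to look and compute and a tool call to move; the robot and the scene stay as the last step left them, time stands still between calls to the robot, and variables do not carry over. Pictures are saved under pics/ and viewed, at most 10 in all, crops included, and the job is handed in when it is done.

```bash
ls; mkdir -p pics; cat > h.py <<'E'
import numpy as np, cv2
from station import arm, camrig, order, read_state
def world(name,u,v,d):
    m=camrig.camera_model(name);K=np.array(m["K"]);V=np.array(m["view"])
    u=np.atleast_1d(u).astype(float);v=np.atleast_1d(v).astype(float)
    p=cv2.undistortPoints(np.stack([u,v],-1).reshape(-1,1,2),K,np.array([m["k1"],0,0,0.]))[:,0]
    return p,d,V
def pts(name,u,v,d):
    p,d,V=world(name,u,v,d); d=np.atleast_1d(d)
    c=np.stack([p[:,0]*d,-p[:,1]*d,-d,np.ones_like(p[:,0])])
    return (np.linalg.inv(V)@c)[:3].T
def plane(name,u,v,z):
    a=pts(name,u,v,np.ones(np.size(u)));o=np.linalg.inv(camrig.camera_model(name)["view"])[:3,3]
    return o+(a-o)*((z-o[2])/(a[:,2]-o[2]))[:,None]
E
python3 - <<'E'
from h import *
for n in("top","side"):
    p,d=camrig.grab_frame(n);cv2.imwrite(f"pics/{n}0.png",p);np.save(f"{n}0.npy",d)
    m=camrig.camera_model(n);print(n,m["K"],m["k1"],np.linalg.inv(m["view"])[:3].round(3))
print(read_state())
E
```

```text
pics
station.py
top [[440.8774128    0.         325.44276902]
 [  0.         440.8774128  242.64889396]
 [  0.           0.           1.        ]] -0.0017922546406143748 [[-0.011  0.988 -0.154  0.491]
 [-0.999 -0.017 -0.041 -0.012]
 [-0.043  0.153  0.987  0.959]]
side [[558.85551169   0.         309.11190811]
 [  0.         558.85551169 233.66420429]
 [  0.           0.           1.        ]] -0.08893037440173489 [[-0.997  0.049 -0.052  0.564]
 [-0.071 -0.613  0.787  0.952]
 [ 0.006  0.788  0.615  0.84 ]]
{'clock': 0.1, 'joints': array([1.12140161e+00, 3.13961698e-01, 4.50703795e-02, 1.30363758e+00,
       2.88232064e-05, 1.43119606e+00]), 'qvel': array([ 0.00057779, -0.00164109,  0.00205144,  0.00013319,  0.00139074,
        0.00093158]), 'joint_torque': array([ 3.05386675e-03, -4.81725955e+01,  2.99243939e+01,  1.26400357e-02,
       -5.68194298e-05,  4.00545133e-06]), 'ee_pos': array([0.17508603, 0.54718981, 0.23046828]), 'eef_rot': array([ 1.54278509e-01,  9.88027019e-01, -8.24806095e-04, -2.65237994e-04]), 'wrist_force': array([-0.0594847 ,  0.28045304, -0.16870995]), 'ft_torque': array([ 0.01861378, -0.03249989, -0.02947083]), 'grasp_force': 0.0, 'gripper_width': 0.08564347840862001}
```

View pics/top0.png

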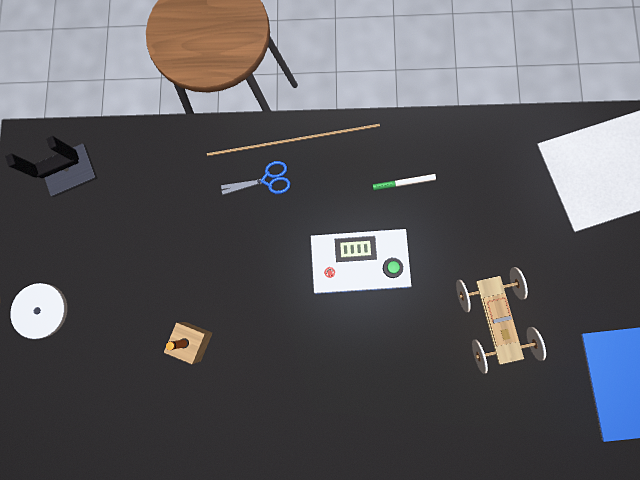

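View pics/side0.png

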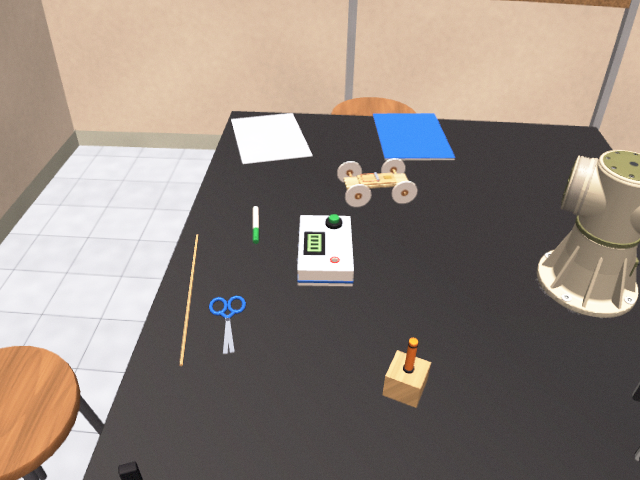

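The top view shows the green button at (393,267), the red ring at (330,272) and the stylus handle top at (170,346), with the stand top around (188,342). In the side view these are the green button at (334,219), the ring at (335,260) and the handle top at (413,342). The car, marker and scissors are clear of the path.

```bash
cat > meas.py <<'E'
from h import *
def cen(img,box,f):
    x0,y0,x1,y1=box;h=cv2.cvtColor(img[y0:y1,x0:x1],cv2.COLOR_BGR2HSV).astype(int)
    m=f(h[...,0],h[...,1],h[...,2]).astype(np.uint8)
    n,l,s,c=cv2.connectedComponentsWithStats(m);k=1+np.argmax(s[1:,4]);return c[k]+[x0,y0],s[k]
g=lambda h,s,v:(h>40)&(h<85)&(s>120)&(v>60)
r=lambda h,s,v:((h<8)|(h>170))&(s>60)&(v>80)
w=lambda h,s,v:(s<60)&(v>150)
o=lambda h,s,v:(h<22)&(s>215)&(v>200)
if __name__=="__main__":
  for n,B in dict(top=[(375,250,412,285),(318,262,342,283),(162,338,178,352)],side=[(322,208,346,226),(325,252,346,268),(405,335,421,347)]).items():
    im=cv2.imread(f"pics/{n}0.png");D=np.load(f"{n}0.npy")
    for nm,b,f,z in zip(("start","reset","stylus"),B,(g,r,o),(.063,.045,.129)):
        c,s=cen(im,b,f);u,v=c.round().astype(int)
        print(n,nm,c.round(1),s,plane(n,*c,z).round(4),"depth",pts(n,*c,D[v,u]).round(4))
    if n=="top":
        for (u,v) in [(311,236),(406,230),(411,286),(314,293)]: print(plane(n,u,v,.045).round(4))
  a=cv2.imread("pics/top0.png")[310:375,150:225];b=cv2.imread("pics/side0.png")[330:410,375:440]
  a=cv2.resize(a,(400,400*65//75),interpolation=2);b=cv2.resize(b,(390,480),interpolation=2)
  c=np.zeros((480,790,3),np.uint8);c[:len(a),:400]=a;c[:,400:]=b;cv2.imwrite("pics/stand.png",c)
E
python3 meas.py
```

```text
top start [393.4 266.3] [13 11 12 12 40] [[ 0.5792 -0.1123  0.063 ]] depth [[ 0.5785 -0.1116  0.0699]]
top reset [329.2 272.2] [ 6  5 11 11 80] [[0.5707 0.0186 0.045 ]] depth [[0.5719 0.019  0.0317]]Traceback (most recent call last):
  File "meas.py", line 14, in <module>
    c,s=cen(im,b,f);u,v=c.round().astype(int)
        ~~~^^^^^^^^
  File "meas.py", line 5, in cen
    n,l,s,c=cv2.connectedComponentsWithStats(m);k=1+np.argmax(s[1:,4]);return c[k]+[x0,y0],s[k]
                                                    ~~~~~~~~~^^^^^^^^^
    return _wrapfunc(a, 'argmax', axis=axis, out=out, **kwds)
    return bound(*args, **kwds)
ValueError: attempt to get argmax of an empty sequence
```

```bash
sed -i 's/(s>215)&(v>200)/(s>150)\&(v>190)/; s/h>40)&(h<85)&(s>120)/h>40)\&(h<85)\&(s>80)/' meas.py
python3 meas.py; python3 -c "
import cv2;a=cv2.cvtColor(cv2.imread('pics/top0.png'),40);print(a[346,164:184].tolist());b=cv2.cvtColor(cv2.imread('pics/side0.png'),40);print(b[336:352,413].tolist())"
```

```text
top start [393.1 266.9] [ 12  11  13  13 125] [[ 0.578  -0.1117  0.063 ]] depth [[ 0.5775 -0.1111  0.0684]]
top reset [329.2 272.2] [ 6  5 11 11 80] [[0.5707 0.0186 0.045 ]] depth [[0.5719 0.019  0.0317]]
top stylus [169.2 345.6] [ 4  4  8  8 48] [[0.4304 0.3164 0.129 ]] depth [[0.4306 0.3157 0.1308]]
[[0.6477 0.056  0.045 ]]
[[ 0.6568 -0.1432  0.045 ]]
[[ 0.5399 -0.1488  0.045 ]]
[[0.5282 0.0505 0.045 ]]
side start [333.7 218.5] [ 6  6 12 10 91] [[ 0.5769 -0.1035  0.063 ]] depth [[ 0.5769 -0.1008  0.065 ]]
side reset [334.5 259.6] [ 5  5 10  6 33] [[0.5701 0.0232 0.045 ]] depth [[0.5702 0.0134 0.0367]]
side stylus [413.2 341.3] [ 4  2  9  9 32] [[0.4306 0.3207 0.129 ]] depth [[0.4304 0.3199 0.1281]]
[[115, 32, 48], [111, 154, 43], [20, 175, 255], [18, 171, 245], [19, 169, 239], [19, 165, 238], [19, 163, 238], [20, 160, 239], [22, 153, 247], [21, 156, 255], [8, 219, 77], [15, 57, 9], [10, 199, 110], [11, 199, 105], [11, 194, 104], [10, 202, 101], [10, 207, 100], [11, 205, 102], [11, 208, 103], [11, 213, 104]]
[[10, 21, 72], [13, 170, 201], [19, 180, 253], [22, 177, 255], [22, 183, 255], [22, 179, 255], [22, 179, 255], [23, 173, 255], [19, 181, 251], [13, 199, 219], [11, 205, 149], [11, 189, 73], [9, 187, 124], [11, 204, 181], [11, 207, 193], [11, 204, 195]]
```

View pics/stand.png

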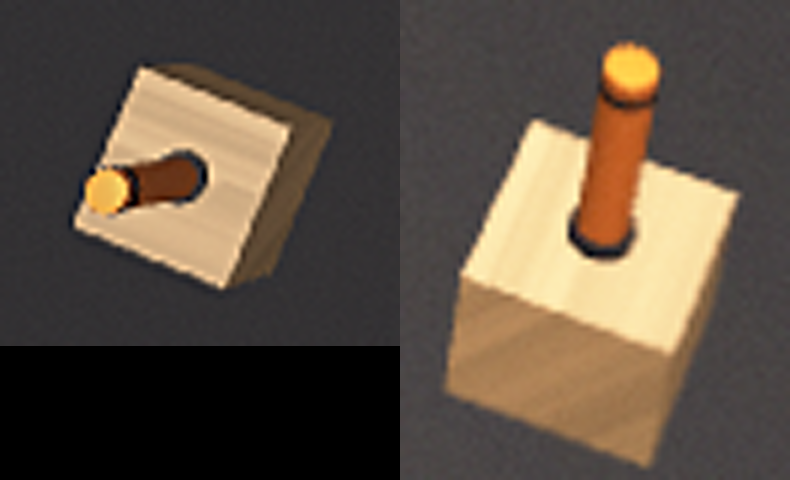

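The crop shows the stylus standing upright at the centre of the stand, with its cap at crop pixel (108,192), or (170,346) in the full picture. The button and hole measure 130 mm apart, as specified, and the two cameras agree to within a few mm. Next I'll move to above the green button.

Careful with the scale: shifts go in shares of 0.75 m and turns go in shares of pi rad. That gives: -0.0365 m is -0.0487, -0.0314 m is -0.0419.

move_tool(segments=[[[-0.0487,-0.0419,0,0,0],[-0.0487,-0.0419,0,0,0],[-0.0487,-0.0419,0,0,0],[-0.0487,-0.0419,0,0,0],[-0.0487,-0.0419,0,0,0],[-0.0487,-0.0419,0,0,0],[-0.0487,-0.0419,0,0,0],[-0.0487,-0.0419,0,0,0],[-0.0487,-0.0419,0,0,0],[-0.0487,-0.0419,0,0,0]]])

```text
clock: 1.1
ee_pos: [0.4276, 0.1355, 0.2312]
eef_rot: [0.154, 0.988, 0.0, -0.0]
wrist_force: [1.6, 1.1, -0.0]
gripper_width: 0.0003
grasp_force: 0.0
```

move_tool(segments=[[[-0.0487,-0.0419,0,0,0],[-0.0487,-0.0419,0,0,0],[-0.0487,-0.0419,0,0,0],[-0.0487,-0.0419,0,0,0],[-0.0487,-0.0419,0,0,0],[-0.0487,-0.0419,0,0,0],[0,0,0,0,0],[0,0,0,0,0]]])

```text
clock: 1.9
ee_pos: [0.5781, -0.1098, 0.23]
eef_rot: [0.155, 0.988, 0.0, -0.001]
wrist_force: [-0.1, 0.6, 0.5]
gripper_width: -0.0001
grasp_force: 0.0
```

Converted, 0.04 m is 0.0533, 0.03 m is 0.04.

move_tool(segments=[[[0,0,0.0533,0,0],[0,0,0.0533,0,0],[0,0,0.0533,0,0],[0,0,0.04,0,0],[0,0,0,0,0],[0,0,0,0,0]]])

```text
clock: 2.5
ee_pos: [0.5777, -0.1076, 0.0818]
eef_rot: [0.154, 0.988, 0.0, -0.001]
wrist_force: [0.6, 0.6, 1.4]
gripper_width: -0.0005
grasp_force: 0.0
```

```bash
python3 - <<'E'
from h import *
s,_=camrig.grab_frame("side");t,_=camrig.grab_frame("top")
a=cv2.resize(s[180:280,285:385],(400,400),interpolation=2);b=cv2.resize(t[220:320,305:425],(400,333),interpolation=2)
c=np.zeros((400,800,3),np.uint8);c[:,:400]=a;c[:333,400:]=b;cv2.imwrite("pics/press.png",c)
E
```

```text
(no output)
```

View pics/press.png

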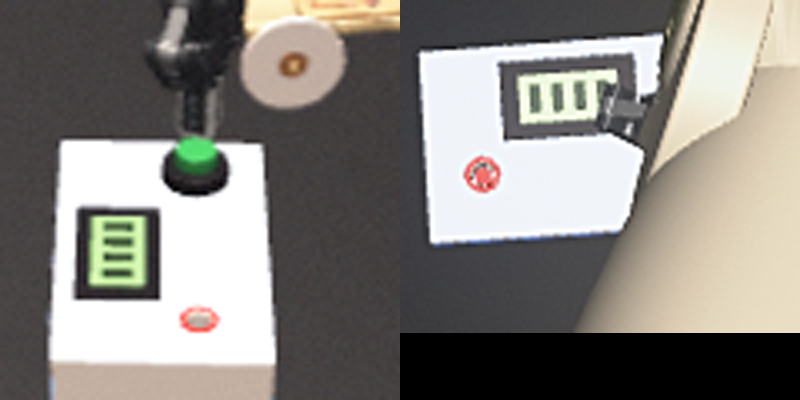

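The side crop shows the closed fingertips at (195,135), just above the green cap at (195,152) and lined up with it, so I'll press.

Converted, 0.014 m is 0.0187, 0.003 m is 0.004.

move_tool(segments=[[[0,0,0.0187,0,0],[0,0,0.004,0,0],[0,0,0,0,0],[0,0,0,0,0]]])

```text
clock: 3.0
ee_pos: [0.5794, -0.109, 0.0659]
eef_rot: [0.154, 0.988, 0.0, 0.001]
wrist_force: [1.5, 0.8, 2.5]
gripper_width: -0.0005
grasp_force: 1.0
```

move_tool(segments=[[[0,0,0.004,0,0],[0,0,0.004,0,0],[0,0,0,0,0],[0,0,0,0,0]]])

```text
clock: 3.4
ee_pos: [0.5795, -0.109, 0.0609]
eef_rot: [0.154, 0.988, -0.0, 0.002]
wrist_force: [-2.5, 2.4, 16.0]
gripper_width: 0.0003
grasp_force: 8.0
```

Converted, 0.002 m is 0.0027.

move_tool(segments=[[[0,0,0.0027,0,0],[0,0,0,0,0],[0,0,0,0,0]]])

```text
clock: 3.7
ee_pos: [0.5796, -0.109, 0.0607]
eef_rot: [0.154, 0.988, -0.0, 0.002]
wrist_force: [-6.6, 3.5, 26.4]
gripper_width: -0.0002
grasp_force: 13.6
```

```bash
python3 - <<'E'
from h import *
s,_=camrig.grab_frame("side");st=read_state();print(st["ee_pos"],st["wrist_force"])
a=cv2.imread("pics/press.png")[:,:400];b=cv2.resize(s[180:280,285:385],(400,400),interpolation=2)
cv2.imwrite("pics/press2.png",np.hstack([a,b]))
E
```

```text
[ 0.57961537 -0.10903818  0.06068711] [-6.33380351  2.33613803 27.31767333]
```

View pics/press2.png

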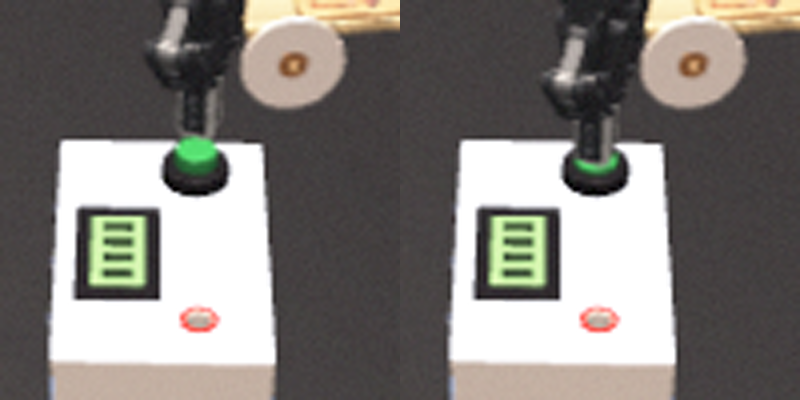

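The button sits flush with its collar and 27 N against the hard stop confirms it is fully down. I'll release it and move over to the stylus.

Converted, -0.05 m is -0.0667, -0.03 m is -0.04.

move_tool(segments=[[[0,0,-0.04,0,0],[0,0,-0.0667,0,0.04],[0,0,-0.0667,0,0.06]]])

```text
clock: 4.05
ee_pos: [0.577, -0.1086, 0.1866]
eef_rot: [0.154, 0.988, 0.0, -0.002]
wrist_force: [1.6, -1.0, 0.2]
gripper_width: 0.0283
grasp_force: 0.0
```

move_tool(segments=[[[0.0363,0.0483,0,0,0.06],[0.0363,0.0483,0,0,0.06],[0.0363,0.0483,0,0,0.06],[0.0363,0.0483,0,0,0.06],[0.0363,0.0483,0,0,0.06],[0.0363,0.0483,0,0,0.06],[0.0363,0.0483,0,0,0.06],[0.0363,0.0483,0,0,0.06],[0.0363,0.0483,0,0,0.06],[0.0363,0.0483,0,0,0.06]]])

```text
clock: 5.05
ee_pos: [0.4285, 0.3201, 0.186]
eef_rot: [0.154, 0.988, -0.0, -0.0]
wrist_force: [0.2, -0.2, 0.1]
gripper_width: 0.0601
grasp_force: 0.0
```

move_tool(segments=[[[0,0,0,0,0.06],[0,0,0,0,0.06],[0,0,0,0,0.06]]])

```text
clock: 5.35
ee_pos: [0.4297, 0.318, 0.1859]
eef_rot: [0.155, 0.988, -0.0, -0.0]
wrist_force: [-0.7, -0.3, 0.4]
gripper_width: 0.06
grasp_force: 0.0
```

```bash
python3 - <<'E'
from h import *
s,_=camrig.grab_frame("side");t,d=camrig.grab_frame("top")
from meas import cen,g
for n,i,b in(("side",s,(322,208,346,226)),("top",t,(375,250,412,285))):
    c,k=cen(i,b,g);print(c,k[4])
a=cv2.resize(s[230:400,350:480],(390,510),interpolation=2);b=cv2.resize(t[290:390,130:230],(400,400),interpolation=2)
c=np.zeros((510,790,3),np.uint8);c[:,:390]=a;c[:400,390:]=b;cv2.imwrite("pics/over.png",c)
E
```

```text
[333.56521739 218.5326087 ] 92
[393.08870968 266.85483871] 124
```

View pics/over.png

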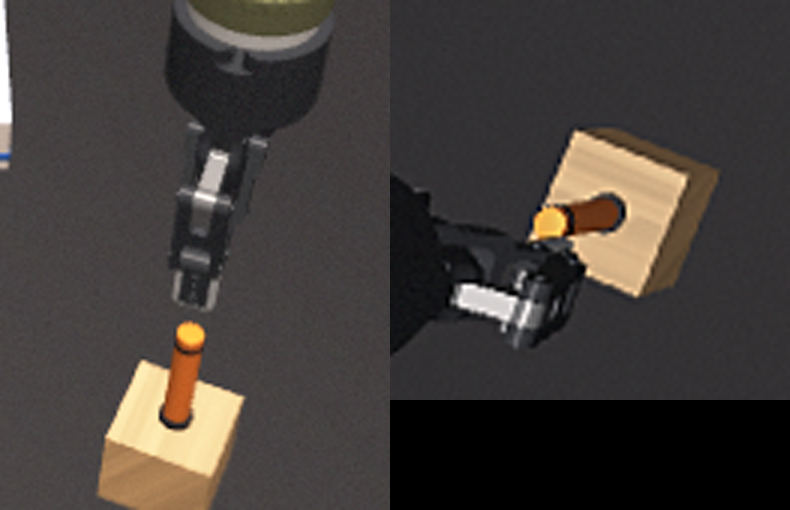

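The green button is back up: its centroid and area match the first picture. The fingers are in line above the stylus, whose cap is at crop (190,335), so I'll descend and grip.

Converted, 0.03 m is 0.04, 0.018 m is 0.024.

move_tool(segments=[[[0,0,0.04,0,0.06],[0,0,0.04,0,0.06],[0,0,0.04,0,0.06],[0,0,0.024,0,0.06],[0,0,0,0,0.06],[0,0,0,0,0.06]]])

```text
clock: 6.05
ee_pos: [0.4302, 0.318, 0.0786]
eef_rot: [0.155, 0.988, -0.0, -0.0]
wrist_force: [0.5, 0.1, 0.9]
gripper_width: 0.0599
grasp_force: 0.0
```

move_tool(segments=[[[0,0,0,0,0.03],[0,0,0,0,0.01],[0,0,0,0,0],[0,0,0,0,0],[0,0,0,0,0],[0,0,0,0,0]]])

```text
clock: 6.65
ee_pos: [0.4302, 0.3185, 0.0793]
eef_rot: [0.154, 0.988, -0.0, 0.001]
wrist_force: [-0.4, -4.5, 5.6]
gripper_width: 0.0143
grasp_force: 58.3
```

Converted, -0.04 m is -0.0533, -0.02 m is -0.0267.

move_tool(segments=[[[0,0,-0.0133,0,0],[0,0,-0.04,0,0],[0,0,-0.0533,0,0],[0,0,-0.0267,0,0]]])

```text
clock: 7.05
ee_pos: [0.4307, 0.3199, 0.182]
eef_rot: [0.154, 0.988, 0.002, 0.002]
wrist_force: [-0.1, 1.0, 0.1]
gripper_width: 0.0148
grasp_force: 58.5
```

move_tool(segments=[[[-0.0373,-0.0403,0,0,0],[-0.0373,-0.0403,0,0,0],[-0.0373,-0.0403,0,0,0],[-0.0373,-0.0403,0,0,0],[-0.0373,-0.0403,0,0,0],[-0.0373,-0.0403,0,0,0],[-0.0373,-0.0403,0,0,0],[-0.0373,-0.0403,0,0,0],[0,0,0,0,0],[0,0,0,0,0]]])

```text
clock: 8.05
ee_pos: [0.5695, 0.0199, 0.1784]
eef_rot: [0.155, 0.988, 0.0, -0.0]
wrist_force: [-0.5, 0.2, -0.1]
gripper_width: 0.0145
grasp_force: 58.7
```

move_tool(segments=[[[0,0,0.04,0,0],[0,0,0.0133,0,0],[0,0,0,0,0],[0,0,0,0,0]]])

```text
clock: 8.45
ee_pos: [0.569, 0.0214, 0.1388]
eef_rot: [0.154, 0.988, 0.0, -0.0]
wrist_force: [0.0, 0.2, -1.1]
gripper_width: 0.0147
grasp_force: 58.7
```

```bash
python3 - <<'E'
from h import *
s,_=camrig.grab_frame("side");t,d=camrig.grab_frame("top")
cv2.imwrite("pics/s_h.png",s);cv2.imwrite("pics/t_h.png",t)
a=cv2.resize(s[200:280,300:380],(480,480),interpolation=2);b=cv2.resize(t[220:320,295:375],(320,400),interpolation=2)
c=np.zeros((480,800,3),np.uint8);c[:,:480]=a;c[:400,480:]=b;cv2.imwrite("pics/hole.png",c)
E
```

```text
(no output)
```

View pics/hole.png

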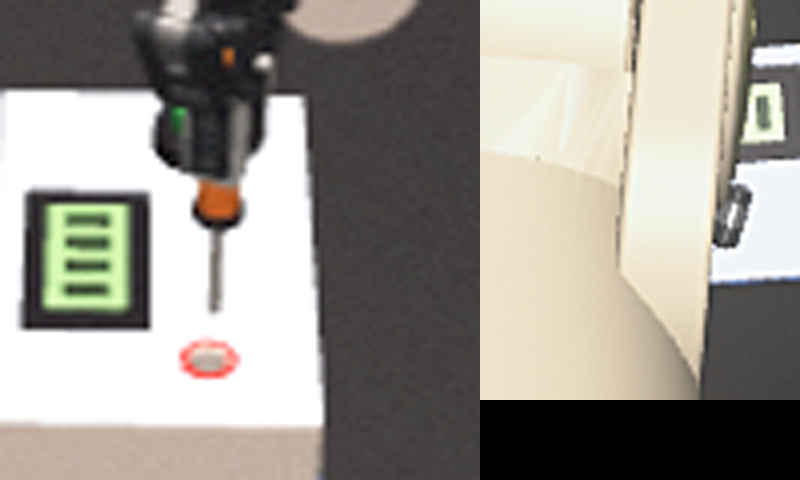

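The side crop shows the stylus upright with its tip at (215,311), which is full-picture (335.8,251.8). The ring centre is at (209,359), or (334.8,259.8). The arm blocks the top view here.

```bash
python3 - <<'E'
from h import *
s=cv2.imread("pics/side0.png");hs=cv2.cvtColor(s,cv2.COLOR_BGR2HSV).astype(int)[250:270,322:348]
m=(((hs[...,0]<12)|(hs[...,0]>168))&(hs[...,1]>50)&(hs[...,2]>100)).astype(np.uint8)
q=cv2.findNonZero(m);x,y,w,h=cv2.boundingRect(q);print("bbox",322+x,250+y,w,h)
e=cv2.fitEllipse(cv2.convexHull(q));print("ell",e)
c=(322+e[0][0],250+e[0][1])
t=cv2.imread("pics/top0.png");ht=cv2.cvtColor(t,cv2.COLOR_BGR2HSV).astype(int)[262:283,318:342]
m=(((ht[...,0]<12)|(ht[...,0]>168))&(ht[...,1]>50)&(ht[...,2]>100)).astype(np.uint8)
et=cv2.fitEllipse(cv2.convexHull(cv2.findNonZero(m)))
print("ring side",plane("side",*c,.045),"top",et,plane("top",318+et[0][0],262+et[0][1],.045))
# tip: dark column
g=cv2.cvtColor(cv2.imread("pics/s_h.png"),6);print(g[236:258,328:344])
for z in(.067,.069,.071):print("tip",plane("side",335.8,251.8,z))
E
```

```text
bbox 330 257 10 6
ell ((12.213436126708984, 9.42251205444336), (6.074315071105957, 9.727395057678223), 91.98960876464844)
ring side [[0.57068203 0.02250293 0.045     ]] top ((11.253606796264648, 10.036381721496582), (10.376209259033203, 10.574207305908203), 120.15034484863281) [[0.5710946  0.01848905 0.045     ]]
[[255 255 255 251 138  39  56  66  71  68  61  36 172 252 255 255]
 [255 255 255 255 248 137  21  35  32  24  24 113 239 255 255 255]
 [255 255 255 255 255 252 211 118  72 123 234 254 254 255 255 255]
 [255 255 255 255 255 255 250 153 123 226 255 255 255 255 255 255]
 [255 255 255 255 255 255 251 154 130 235 255 255 255 255 255 255]
 [255 255 255 255 255 255 251 158 128 234 255 255 255 255 255 255]
 [255 255 255 255 255 255 250 127 129 235 255 255 255 255 255 255]
 [255 255 255 255 255 255 250 122 142 242 255 255 255 255 255 255]
 [255 255 255 255 255 255 250 124 151 242 255 255 255 255 255 255]
 [255 255 255 255 255 255 250 122 147 243 255 255 255 255 255 255]
 [255 255 255 255 255 255 250 124 148 241 255 255 255 255 255 255]
 [255 255 255 255 255 255 250 126 147 241 255 255 255 255 255 255]
 [255 255 255 255 255 254 233 125 145 241 255 255 255 255 255 255]
 [255 255 255 255 255 254 225 126 142 241 255 255 255 255 255 255]
 [255 255 255 255 255 254 223 128 171 248 255 255 255 255 255 255]
 [255 255 255 255 255 254 230 125 173 248 255 255 255 255 255 255]
 [255 255 255 255 255 255 252 220 247 255 255 255 255 255 255 255]
 [255 255 255 255 255 255 255 254 255 255 255 255 255 255 255 255]
 [255 255 255 255 255 255 255 255 255 255 255 255 255 255 255 255]
 [255 255 255 255 255 255 255 255 255 255 255 255 255 255 255 255]
 [255 255 255 254 248 236 228 237 252 254 255 255 255 255 255 255]
 [255 255 254 219 173 198 203 176 186 187 248 255 255 255 255 255]]
tip [[0.56799728 0.02267818 0.067     ]]
tip [[0.56798756 0.02508395 0.069     ]]
tip [[0.56797784 0.02748972 0.071     ]]
```

Converted, 0.01 m is 0.0133, -0.0019 m is -0.0025.

move_tool(segments=[[[-0.0025,0.0008,0.0133,0,0],[0,0,0.0133,0,0],[0,0,0,0,0],[0,0,0,0,0],[0,0,0,0,0]]])

```text
clock: 9.05
ee_pos: [0.5714, 0.0204, 0.1183]
eef_rot: [0.154, 0.988, 0.0, -0.0]
wrist_force: [-0.6, -0.5, -0.8]
gripper_width: 0.0145
grasp_force: 58.7
```

```bash
python3 - <<'E'
from h import *
s,_=camrig.grab_frame("side");cv2.imwrite("pics/s_h2.png",s)
cv2.imwrite("pics/hole2.png",cv2.resize(s[230:280,305:365],(720,600),interpolation=2))
st=read_state();print(st["ee_pos"],st["wrist_force"])
E
```

```text
[0.57149331 0.02036902 0.118471  ] [ 0.03926052 -0.86501507  0.18263597]
```

View pics/hole2.png

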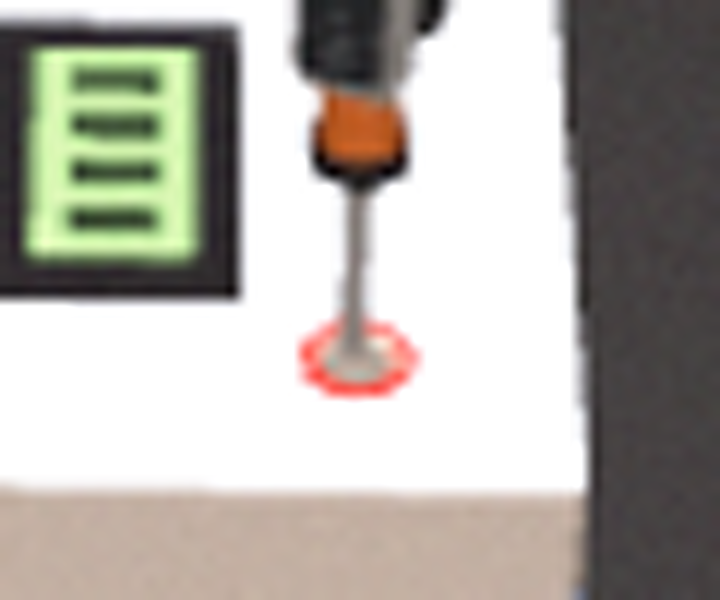

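The crop shows the tip at (353,350) entering the ring, whose centre is (358,358). That is within about 1 mm once the remaining 4 mm of height is allowed for, so I'll descend and watch the force.

Converted, 0.004 m is 0.0053, 0.002 m is 0.0027.

move_tool(segments=[[[0.0008,0,0.0053,0,0],[0,0,0.0053,0,0],[0,0,0.0027,0,0],[0,0,0,0,0],[0,0,0,0,0]]])

```text
clock: 9.6
ee_pos: [0.5707, 0.0206, 0.1082]
eef_rot: [0.154, 0.988, 0.0, -0.0]
wrist_force: [-0.9, -0.4, -1.2]
gripper_width: 0.0145
grasp_force: 58.7
```

move_tool(segments=[[[0,0,0.004,0,0],[0,0,0.0027,0,0],[0,0,0,0,0],[0,0,0,0,0]]])

```text
clock: 10.0
ee_pos: [0.5708, 0.0206, 0.1033]
eef_rot: [0.154, 0.988, 0.0, 0.0]
wrist_force: [0.4, 0.3, -0.3]
gripper_width: 0.0146
grasp_force: 58.8
```

move_tool(segments=[[[0,0,0.004,0,0],[0,0,0,0,0],[0,0,0,0,0]]])

```text
clock: 10.3
ee_pos: [0.5709, 0.0206, 0.1006]
eef_rot: [0.154, 0.988, 0.0, 0.0]
wrist_force: [-0.4, -0.4, 3.1]
gripper_width: 0.0146
grasp_force: 58.9
```

Converted, 0.002 m is 0.0027.

move_tool(segments=[[[0,0,0.0027,0,0],[0,0,0.0027,0,0],[0,0,0,0,0],[0,0,0,0,0]]])

```text
clock: 10.7
ee_pos: [0.5714, 0.0205, 0.0979]
eef_rot: [0.154, 0.988, -0.0, 0.001]
wrist_force: [-2.4, 0.2, 12.4]
gripper_width: 0.0144
grasp_force: 60.4
```

move_tool(segments=[[[0,0,0.002,0,0],[0,0,0,0,0],[0,0,0,0,0]]])

```text
clock: 11.0
ee_pos: [0.5718, 0.0205, 0.0976]
eef_rot: [0.154, 0.988, -0.0, 0.002]
wrist_force: [-5.0, -0.1, 18.9]
gripper_width: 0.0145
grasp_force: 61.0
```

move_tool(segments=[[[0,0,0,0,0],[0,0,0,0,0],[0,0,0,0,0],[0,0,0,0,0],[0,0,0,0,0]]])

```text
clock: 11.5
ee_pos: [0.5717, 0.0204, 0.0976]
eef_rot: [0.154, 0.988, -0.0, 0.002]
wrist_force: [-4.6, -0.2, 18.6]
gripper_width: 0.0144
grasp_force: 61.0
```

```bash
python3 - <<'E'
from h import *
s,_=camrig.grab_frame("side")
cv2.imwrite("pics/fin.png",cv2.resize(s[190:290,275:395],(720,600),interpolation=2))
E
```

```text
(no output)
```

View pics/fin.png

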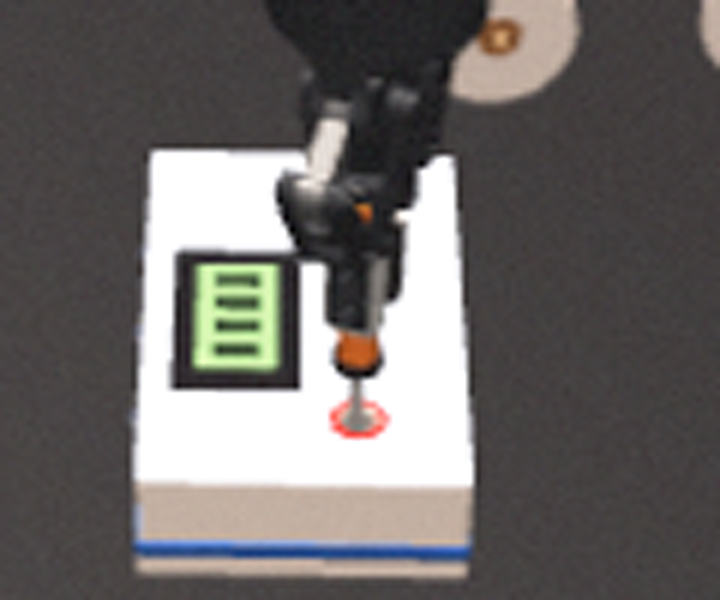

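The stylus is upright with its shaft through the ring at (358,418). The collar height matches the tip being about 17 mm deep, and the push holds steady at 18.6 N on the hard stop.

```bash
python3 -c "from station import arm, camrig, order, read_state;print(order.job_done())"
```

```text
the job is handed in; nothing more can be done
None
```

I pressed the green button fully down and let it come back up, then handed the job in at about 11.6 s with the stylus gripped upright and holding the reset button at its hard stop with a steady 18.6 N; the car, marker and scissors were never touched.

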